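# Clear saucer shards into the waste drawer

## Task

Pull the drawer of the wooden waste box well out by its handle (about 10 cm), then use the red scraper block to sweep all three broken saucer shards off the top of the box so that they drop into the open drawer. The shards are sharp: touch them only with the scraper, never with the gripper. Finally stand the scraper back on the white ledge on its red blade, leave the drawer pulled out with the shards in it, and do not move the other things on the ledge.

Things in the scene. Friction and masses are not known exactly. Their poses are not given: they have to be found in the camera images.
- waste_box: Wooden box, 200 long (its x) x 170 wide (its y) x 100 mm high, fixed to the ledge. Origin: centre of its underside. Its drawer front faces its own -x. Its flat top, the deck, is 100 mm above the ledge, open at both x ends (x = -100 and +100 mm) and edged along y = +-75 to +-85 mm by dark lips 10 mm high.
- deck (a point): Centre of the deck surface (top of the waste box), axes as the box: -x towards the drawer front.
- drawer (a joint): How far the drawer is pulled out, in m: 0 closed, 0.13 fully out; it slides along the box's -x and stays where it is left (about 2 N of friction).
- drawer_handle (a point): Middle of the drawer's horizontal steel bar handle: 10 mm thick bar, 96 mm long along y, centre 72 mm above the ledge and 28 mm below the deck. The drawer front behind it (towards +x) is 42 mm from the bar's centre line and reaches 86 mm above the ledge; two end posts at y = +-48 mm join bar and front. It moves with the drawer; axes as the box.
- drawer_in (a point): Centre of the drawer's inner floor, 18 mm above the ledge; moves with the drawer, axes as the box. The tray is 175 mm long (x) by 136 mm wide (y) inside, with 58 mm high walls, open on top; the part pulled out beyond the box's front end is uncovered.
- scraper: Scraper block standing loose on the ledge: red blade 44 (x) x 120 (y) x 18 mm high, on it a black grip 26 (x) x 84 (y) mm rising to 71 mm above the blade's underside. Origin: centre of the blade's underside; z up. 160 g. Symmetric under a half turn.
- shard1: White piece of broken saucer lying on the deck, about 26 x 20 x 7 mm, 13 g. Origin: centre of its underside.
- shard2: White piece of broken saucer lying on the deck, about 26 x 20 x 7 mm, 13 g. Origin: centre of its underside.
- shard3: White piece of broken saucer lying on the deck, about 26 x 20 x 7 mm, 13 g. Origin: centre of its underside.
- tamper_stand: Bystander: black plastic stand 90 x 80 mm with a steel tamper, 102 mm high, fixed. Origin: centre of its underside. It and the scraper may be on either side of the waste box.
- cup_rack: Bystander: chrome rack 160 x 235 mm, 43 mm high, six slots, fixed. Origin: centre of its underside.
- cup1: Bystander: white demitasse cup, 60 mm wide, 56 mm high, in the rack. Origin: centre of its underside.
- cup2: Bystander: white demitasse cup, 60 mm wide, 56 mm high, in the rack. Origin: centre of its underside.
- milk_jug: Bystander: steel milk jug 90 mm wide, 105 mm high. Origin: centre of its underside.
- saucers: Bystander: stack of four saucers, 124 mm wide, 40 mm high. Origin: centre of its underside.
- sugar_jar: Bystander: amber glass jar with black lid, 84 mm wide, 120 mm high. Origin: centre of its underside.

How it is judged:
By the outcome, as a careful person would: the job done as asked, in the order asked, and still so for the second after the job is handed in, with the robot touching nothing.
It also fails if it takes over 64 s, if anything falls off the work surface, if the arm or the gripper's body presses on something with over 40 N, if the wrist force passes 120 N, or if a joint passes its speed limit or range.

## Robot

A 7-joint arm with a two-finger parallel gripper is mounted at the origin on the work surface. World frame = base frame: x ahead of the robot, y to its left, z up, the work surface at z = 0. Lengths are in m, angles in rad, forces in N, time in s.
With the tool pointing down it reaches from about 0.425 to 0.925 m from the base axis. Payload 6.8 kg.
Tool frame: the origin (TCP) lies between the finger pads; the fingertips stand r.tip_extent ahead of it and the grasp point (between the pads) lies 5 mm behind it (r.tip_extent is the distance from the TCP to the fingertips, in m); y points along the fingers, x is the direction in which the jaws open and shut, and the axes are right-handed (so a half turn about y gives the same grasp; the last joint's range is limited). The gripper opens to 85 mm and grips with 20 to 120 N. Pads are 22 mm wide; open, the fingers measure 114 mm over their backs; the gripper's body (76 mm by 85 mm) begins 54 mm behind the grasp point. The pads swing forward as they close: fully open they stand 13 mm farther back than shut.
Start: joints at [1.218, 0.477, 0.022, 1.555, -0.011, 1.109, -0.083], TCP at [0.164, -0.655, 0.245] pointing down, gripper open.
Joint ranges: [-2.96, 2.96], [-0.34, 2.1], [-1.41, 1.46], [0.24, 2.44], [-1.37, 4.51], [0.17, 1.92], [-2.96, 2.96]. Speed limits (rad/s): [2.39, 2.39, 3.14, 3.14, 3.14, 3.14, 3.14].

## Interface

Orientations are given as a rotation vector (axis times angle).
In Python, from bench import r gives the robot as it stands.
- The arm moves only by the tool send_rows, never from a script. Its argument "plan" is a list of rows, each a list of 5 numbers: the shift along the tool's x, y, z in cm, then the turn about the tool's y in degrees, then the opening, from 0 (shut) to 1 (fully open). In form: [[dx, dy, dz, spin, grip], ...]. A call has 1 to 12 rows; each row shifts and turns the commanded pose from where the row before left it, along the tool's axes as they then stand; what a row does not reach is not made up. A row lasts 1/8 s, in which the tool goes at most 62.5 mm and 10.7 degrees, less where a joint would pass 70% of its speed; a pose out of reach is approached as far as the arm can. A call is refused whole if a number of a shift passes 6.25 or a number of a turn 10.7, either way. A call with a gripper value outside its range is refused whole. The fingers move at their own pace and stop on an object; "force" is the grip in N (left out, the last holds). Time passes only in rows, so rows that do not move let the fingers close. It gives the time, the measured TCP pose, the force and the opening at its end, in the units of the state.
- r.get_obs(): the state, without advancing time (a new reading comes with each control period).
- r.grab_frame(name): name is "scene" or "top"; returns a dict with "image" (384x512x3 uint8, red, green, blue), "camera_matrix" (3x3 intrinsics, pixels), "cam_to_world" (4x4, takes a point from camera to world coordinates). Camera axes: x right, y down, z forward; pixel columns grow to the right and rows downward; lengths in m; the calibration is good to about 2 mm. A picture is of the moment at which its call begins. There is no depth.
- r.hand_in(): hands the job in, once; it reports no verdict.
Trained networks look in the newest picture that a camera, given by its name, has taken for a name from the list of things; names that differ only in an ending like _2 or _b are one class to them, and where a whole thing is asked for, a point or a joint stands for the part that bears it (a point fixed in the world has none). Each returns a list of dicts, best first, with "p" (0 to 1); they miss things now and then, are a little off and sometimes report something else, mostly with a low value. They report only what shows in the picture. A call takes as long as a camera call.
- r.recognise(camera, target): "rect" ([left, top, right, bottom] in pixels, round what is visible of it).
The state is a dict: "clock": time; "joints": joint angles; "qvel": joint speeds; "tau": joint torques, N m; "tcp_pos": TCP position; "orientation": TCP orientation; "contact_force": force on the tool from outside, world axes, zero at the start; "moment": the same for the moment, N m; "grip_width": finger opening in m.
Only numpy, scipy, OpenCV 4.12 (cv2) and the standard library are available. Lean on these libraries where they do the work, as an engineer would, in place of code of your own. Each camera call takes 0.05 s, during which the arm holds its last target.

## Working session

There is one attempt and no reset: what is moved stays moved. The work goes in short steps, Python scripts to look and compute and a tool call to move; the robot and the scene stay as the last step left them, time stands still between calls to the robot, and variables do not carry over. Pictures are saved under pics/ and viewed, and the job is handed in when it is done.

Besides the shell and the picture viewer there is one more tool, called after "Call:" as name(argument=value, ...) on one line, values as JSON. send_rows: Moves the arm, as the interface text tells. Its arguments: {"type":"object","properties":{"plan":{"type":"array","items":{"type":"array","items":{"type":"number"}}},"force":{"type":"number"}},"required":["plan"]}

```bash
ls; mkdir -p pics; python3 - <<'E'
from bench import r
import cv2
print(r.get_obs(), r.tip_extent)
for n in("scene","top"):
    f=r.grab_frame(n); print(n,f["camera_matrix"],f["cam_to_world"])
    cv2.imwrite(f"pics/{n}0.png",cv2.resize(f["image"][:,:,::-1],(768,576),interpolation=cv2.INTER_CUBIC))
    for t in("waste_box","drawer_handle","scraper","shard1","tamper_stand"):
        print(t,[(round(d["p"],2),[round(float(v)) for v in d["rect"]]) for d in r.recognise(n,t)][:4])
E
```

```text
pics
{'clock': 0.0, 'joints': array([ 1.21793791,  0.47782914,  0.02235307,  1.55645643, -0.01148843,
        1.10933498, -0.08310529]), 'qvel': array([-2.26752439e-04, -7.47503712e-04,  9.32546526e-04, -7.01836797e-04,
       -2.57190320e-05, -4.92388757e-04, -2.48965693e-03]), 'tau': array([-1.12081816e-03, -5.96445429e+01,  1.60797179e+00, -2.81195426e+01,
        1.25261623e-02,  9.51884984e-03, -1.75458820e-05]), 'tcp_pos': array([ 0.16340134, -0.65432435,  0.24430441]), 'orientation': array([-1.31402005,  1.02818202, -1.0255298 ]), 'contact_force': array([-0.22426254,  0.80350003, -0.17421653]), 'moment': array([-1.00104496e-02, -6.06042881e-05, -1.80197511e-02]), 'grip_width': 0.0850499205181118} 0.014
scene [[392.42179781   0.         258.08193563]
 [  0.         392.42179781 195.95734988]
 [  0.           0.           1.        ]] [[ 0.87650318  0.33302565 -0.34761487  0.99090917]
 [ 0.48139108 -0.60306242  0.63606473 -0.611729  ]
 [ 0.00219241 -0.72485146 -0.6889017   0.7694651 ]
 [ 0.          0.          0.          1.        ]]
waste_box [(0.63, [163, 136, 265, 223]), (0
[... 185 characters left out ...]
_stand [(0.92, [265, 111, 300, 144]), (0.68, [162, 135, 264, 226])]
top [[463.31989695   0.         246.02343049]
 [  0.         463.31989695 188.27059246]
 [  0.           0.           1.        ]] [[-0.02064187 -0.98812017  0.15229062  0.44661306]
 [-0.99942703  0.02448041  0.0233734   0.02670271]
 [-0.02682387 -0.1517209  -0.98805934  1.23579322]
 [ 0.          0.          0.          1.        ]]
waste_box [(0.87, [198, 204, 314, 280])]
drawer_handle [(0.63, [280, 214, 313, 278])]
scraper [(0.88, [392, 209, 414, 252])]
shard1 [(0.66, [239, 241, 252, 252]), (0.45, [261, 231, 272, 240]), (0.39, [244, 225, 254, 236])]
tamper_stand [(0.69, [102, 214, 132, 252]), (0.55, [283, 215, 312, 278])]
```

View pics/scene0.png

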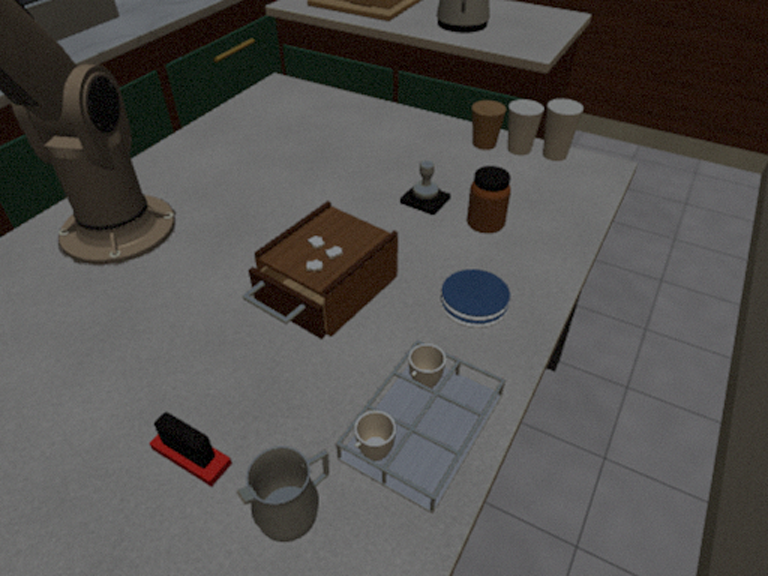

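View pics/top0.png

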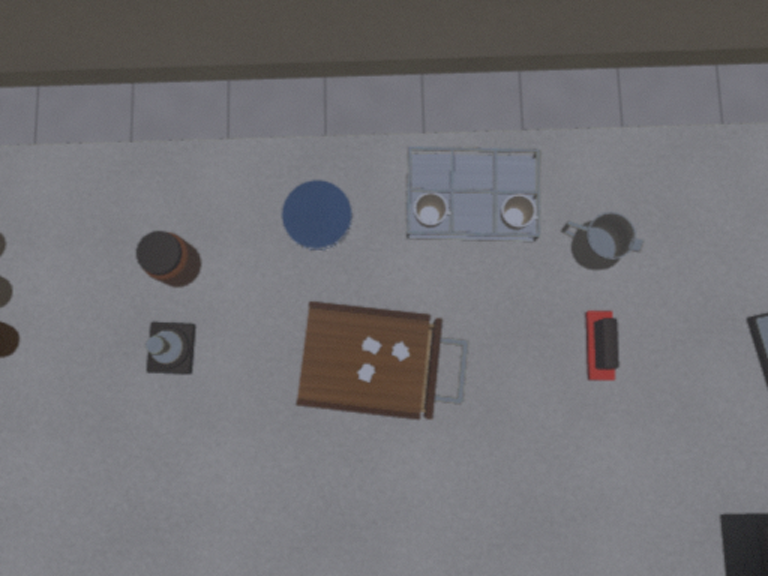

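```bash
cat > h.py <<'E'
import numpy as np,cv2
def ray(f,u,v,z):
    K=f["camera_matrix"];T=f["cam_to_world"]
    d=T[:3,:3]@np.linalg.inv(K)@[u,v,1]; o=T[:3,3]
    return o+d*(z-o[2])/d[2]
def proj(f,P):
    K=f["camera_matrix"];T=f["cam_to_world"]
    c=T[:3,:3].T@(np.asarray(P,float)-T[:3,3]); p=K@c; return p[:2]/p[2]
def crop(f,x0,y0,x1,y1,s,name):
    im=np.clip(f["image"][y0:y1,x0:x1,::-1].astype(float)*1.6,0,255).astype('uint8')
    cv2.imwrite(name,cv2.resize(im,None,fx=s,fy=s,interpolation=cv2.INTER_CUBIC))
E
python3 - <<'E'
from bench import r
from h import *
f=r.grab_frame("top")
np.savez("top0.npz",**f)
crop(f,190,195,320,285,6,"pics/c1.png")
hsv=cv2.cvtColor(f["image"],cv2.COLOR_RGB2HSV)
for n in("top","scene"):
    g=f if n=="top" else r.grab_frame(n)
    im=g["image"].astype(int)
    m=((im[:,:,0]>90)&(im[:,:,1]<50)&(im[:,:,2]<50)).astype('uint8')
    k,l,s,c=cv2.connectedComponentsWithStats(m)
    for i in range(1,k):
        if s[i,4]>30: print(n,s[i],c[i])
g=r.grab_frame("scene");np.savez("scene0.npz",**g)
crop(g,90,265,170,330,9,"pics/c2.png")
crop(f,380,195,430,265,8,"pics/c3.png")
E
```

```text
scene [100 290  53  31 379] [129.03430079 306.65171504]
```

View pics/c1.png

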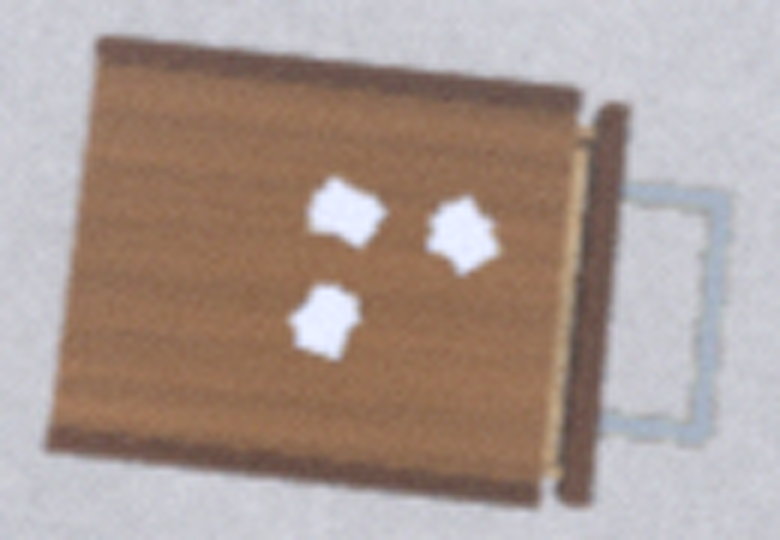

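View pics/c2.png

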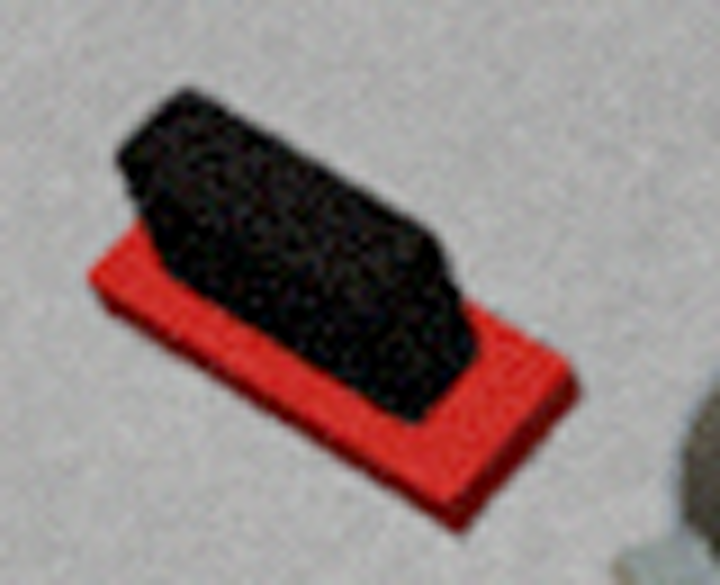

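View pics/c3.png

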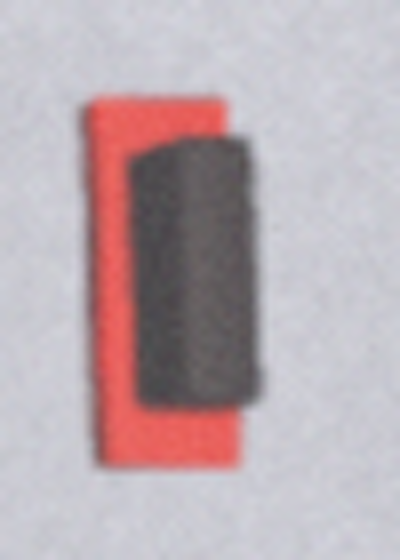

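```bash
python3 - <<'E'
from h import *
np.set_printoptions(precision=4,suppress=True)
t=dict(np.load("top0.npz"));s=dict(np.load("scene0.npz"))
def P(l,z,o,sc,f): return np.array([ray(f,o[0]+(x-0)/sc,o[1]+y/sc,z) for x,y in l])
b=P([(100,38),(580,92),(540,505),(47,448)],.11,(190,195),6,t)
print("box",b,b.mean(0)); L=lambda a,b:np.linalg.norm(a-b)
print(L(b[0],b[1]),L(b[1],b[2]),L(b[2],b[3]),L(b[3],b[0]))
ex=(b[0]+b[3]-b[1]-b[2])[:2]; print("ex dir",np.degrees(np.arctan2(ex[1],ex[0])))
ey=(b[3]+b[2]-b[0]-b[1])[:2]; print("perp dir",np.degrees(np.arctan2(ey[1],ey[0])))
ex/=np.linalg.norm(ex); c=b.mean(0)[:2]; n=np.array([-ex[1],ex[0]])
h=P([(728,190),(705,440)],.077,(190,195),6,t)
sh=P([(345,212),(463,236),(326,322)],.105,(190,195),6,t)
dr=P([(628,105),(590,505)],.086,(190,195),6,t)
for nm,q in(("handle outer",h),("shards",sh),("drfront",dr)):
    for p in q: print(nm,p,"box:",(p[:2]-c)@ex,(p[:2]-c)@n)
k=P([(92,98),(226,98),(241,466),(103,466)],.018,(380,195),8,t); print("scr top",k,k.mean(0))
k2=P([(92,277),(575,370),(458,512)],.018,(90,265),9,s); print("scr scene",k2,k2[:2].mean(0))
d=(k[0]+k[1]-k[2]-k[3]);print("long dir",np.degrees(np.arctan2(d[1],d[0])), L(k[0],k[1]),L(k[1],k[2]))
d=k2[1]-k2[2];print(L(k2[0],k2[2]),L(k2[1],k2[2]),np.degrees(np.arctan2(d[1],d[0])),np.degrees(np.arctan2(*(k2[2]-k2[0])[1::-1])))
# grip top
for z in(.071,): print("griptop", P([(185,90),(118,157),(430,235)],z,(90,265),9,s))
from scipy.spatial.transform import Rotation as R
print(R.from_rotvec([-1.31402005,1.02818202,-1.0255298]).as_matrix())
E
```

```text
box [[ 0.5901  0.1506  0.11  ]
 [ 0.5633 -0.0445  0.11  ]
 [ 0.3991 -0.0231  0.11  ]
 [ 0.4253  0.1731  0.11  ]] [0.4944 0.064  0.11  ]
0.19696846497925014 0.165660274713367 0.19798758745980616 0.16632994004304583
ex dir 82.28583415734889
perp dir 172.38803840148213
handle outer [ 0.5245 -0.1065  0.077 ] box: -0.16497387221678944 -0.05265569193412776
handle outer [ 0.4225 -0.0928  0.077 ] box: -0.16511203765359606 0.05025812148384656
shards [0.5172 0.052  0.105 ] box: -0.008869207113141304 -0.024135139548796404
shards [0.5064 0.0044 0.105 ] box: -0.05746999236512151 -0.019857068506795097
shards [0.473  0.0606 0.105 ] box: -0.006263974626566841 0.020743731489530962
drfront [ 0.5599 -0.0657  0.086 ] box: -0.11976532006736665 -0.08231956084497172
drfront [ 0.3976 -0.0444  0.086 ] box: -0.12043360236836206 0.08136709797039433
scr top [[ 0.5745 -0.3248  0.018 ]
 [ 0.5735 -0.3683  0.018 ]
 [ 0.4543 -0.3644  0.018 ]
 [ 0.4552 -0.3202  0.018 ]] [ 0.5144 -0.3444  0.018 ]
scr scene [[ 0.4618 -0.3633  0.018 ]
 [ 0.5812 -0.3265  0.018 ]
 [ 0.5814 -0.3683  0.018 ]] [ 0.5215 -0.3449  0.018 ]
long dir -2.0503537834574943 0.043512384150845115 0.11931639624136879
0.11972117614499864 0.041792053297261496 90.31560440456008 -2.3838875237601465
griptop [[ 0.4811 -0.3329  0.071 ]
 [ 0.4809 -0.3543  0.071 ]
 [ 0.5586 -0.3355  0.071 ]]
[[ 0.2423 -0.0006  0.9702]
 [-0.9702  0.0018  0.2423]
 [-0.0019 -1.     -0.0002]]
```

```bash
python3 - <<'E'
from h import *
s=dict(np.load("scene0.npz"))
crop(s,155,125,275,230,6,"pics/c4.png")
E
```

```text
(no output)
```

View pics/c4.png

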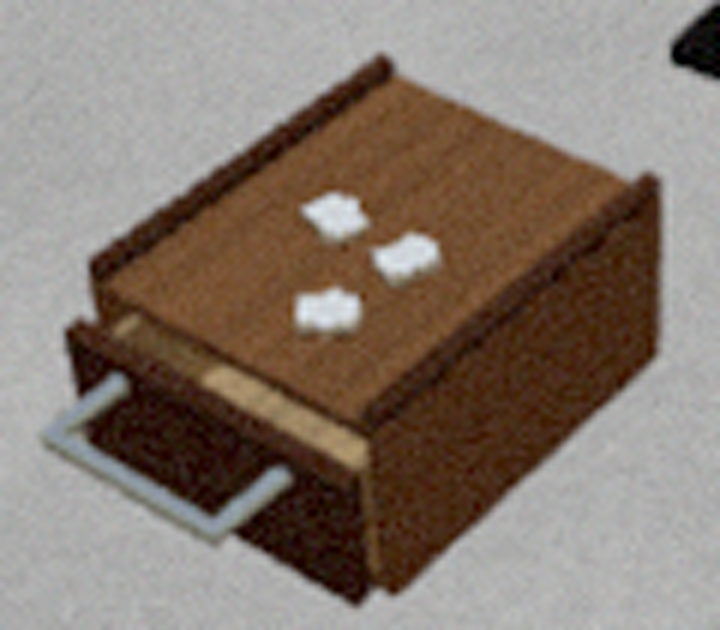

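```bash
python3 - <<'E'
from h import *
np.set_printoptions(precision=4,suppress=True)
s=dict(np.load("scene0.npz"))
P=lambda l,z:np.array([ray(s,155+x/6,125+y/6,z) for x,y in l])
b=P([(658,178),(378,426),(90,262),(380,54)],.11);print(b,b.mean(0))
print([np.linalg.norm(b[i]-b[i-1]) for i in range(4)])
h=P([(45,433),(218,530)],.077);print(h,h.mean(0))
sh=P([(407,255),(328,307),(337,215)],.105);print(sh)
E
```

```text
[[ 0.5948  0.15    0.11  ]
 [ 0.5727 -0.0502  0.11  ]
 [ 0.4052 -0.0235  0.11  ]
 [ 0.4298  0.1715  0.11  ]] [0.5006 0.0619 0.11  ]
[np.float64(0.16640795310085219), np.float64(0.20144690762788492), np.float64(0.16957582648936836), np.float64(0.19653586249417523)]
[[ 0.4302 -0.0942  0.077 ]
 [ 0.5283 -0.1054  0.077 ]] [ 0.4792 -0.0998  0.077 ]
[[0.5206 0.0528 0.105 ]
 [0.5098 0.0064 0.105 ]
 [0.4777 0.0615 0.105 ]]
```

Call:
send_rows(plan=[[0,0,0,7.2,0.4],[0,0,0,7.2,0.4],[0,0,0,7.3,0.4]])

```text
clock: 1.12
tcp_pos: [0.1636, -0.6549, 0.2453]
orientation: [-1.141, 1.31, -1.31]
contact_force: [-0.2, 1.0, -0.1]
grip_width: 0.0346
```

```bash
cat >> h.py <<'E'
from scipy.spatial.transform import Rotation as R
def go(r,x,y,z,head=None):
    o=r.get_obs();M=R.from_rotvec(o["orientation"]).as_matrix()
    h=np.degrees(np.arctan2(M[1,0],M[0,0]))
    print("t",round(o["clock"],2),"tcp",o["tcp_pos"].round(4),"head",round(h,2),"F",o["contact_force"].round(1),"w",round(o["grip_width"],4),"tilt",M[:,1].round(3))
    print("delta tool cm",(M.T@(np.array([x,y,z])-o["tcp_pos"])*100).round(2), "spin",None if head is None else round(h-head,2))
E
python3 -c "
from bench import r
from h import *
go(r,.477,-.095,.2,-97.7)"
```

```text
t 1.12 tcp [ 0.1636 -0.6549  0.2453] head -97.91 F [-0.2  1.  -0.1] w 0.0346 tilt [ 0. -0. -1.]
delta tool cm [-59.77   4.53  23.33] spin -0.21
```

Call:
send_rows(plan=[[-4.5,0.2,1.8,0,0.4],[-5,0.4,1.95,0,0.4],[-5,0.4,1.95,0,0.4],[-5,0.4,1.95,0,0.4],[-5,0.4,1.95,0,0.4],[-5,0.4,1.95,0,0.4],[-5,0.4,1.95,0,0.4],[-5,0.4,1.95,0,0.4],[-5,0.4,1.95,0,0.4],[-5,0.4,1.95,0,0.4],[-5,0.4,1.95,0,0.4],[-5,0.4,1.95,0,0.4]])

```text
clock: 2.62
tcp_pos: [0.4744, -0.0949, 0.1996]
orientation: [-1.142, 1.307, -1.308]
contact_force: [0.7, -0.2, 0.6]
grip_width: 0.0342
```

Call:
send_rows(plan=[[0,0,0,0,0.4],[0,0,0,0,0.4]])

```text
clock: 2.88
tcp_pos: [0.4732, -0.0968, 0.1993]
orientation: [-1.143, 1.307, -1.307]
contact_force: [0.3, -1.1, -0.6]
grip_width: 0.034
```

```bash
python3 -c "
from bench import r
from h import *
go(r,.477,-.095,.069,-97.7)
f=r.grab_frame('top');crop(f,190,165,350,285,5,'pics/d1.png')
f=r.grab_frame('scene');crop(f,130,85,270,230,4,'pics/d2.png')
"
```

```text
t 2.88 tcp [ 0.4732 -0.0968  0.1993] head -97.67 F [ 0.3 -1.1 -0.6] w 0.034 tilt [-0. -0. -1.]
delta tool cm [-0.24 13.03  0.35] spin 0.03
```

View pics/d1.png

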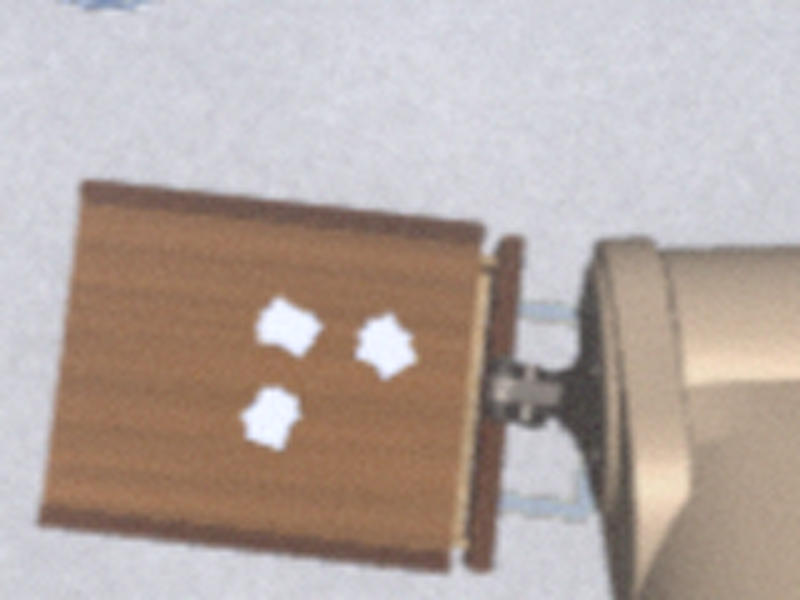

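View pics/d2.png

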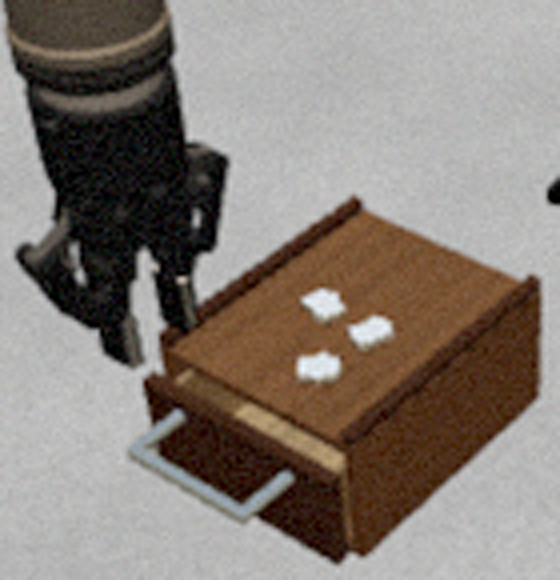

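Call:
send_rows(plan=[[-0.2,3,0.3,0,0.4],[0,3,0,0,0.4],[0,2.5,0,0,0.4],[0,2,0,0,0.4],[0,1,0,0,0.4],[0,1,0,0,0.4],[0,0,0,0,0.4]])

```text
clock: 3.85
tcp_pos: [0.4765, -0.095, 0.0741]
orientation: [-1.143, 1.308, -1.307]
contact_force: [-0.7, -0.5, 0.9]
grip_width: 0.0342
```

```bash
python3 -c "
from bench import r
from h import *
go(r,.477,-.095,.075,-97.7)
f=r.grab_frame('scene');crop(f,130,105,270,230,5,'pics/d3.png')
"
```

```text
t 3.85 tcp [ 0.4765 -0.095   0.0741] head -97.71 F [-0.7 -0.5  0.9] w 0.0342 tilt [-0.001 -0.    -1.   ]
delta tool cm [-0.   -0.09  0.05] spin -0.01
```

View pics/d3.png

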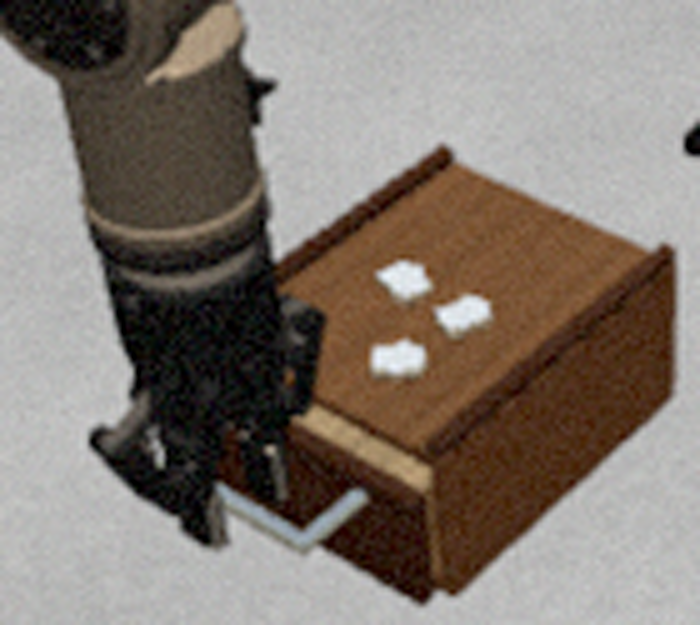

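The fingers straddle the bar. Closing.

Call:
send_rows(plan=[[0,0,0,0,0],[0,0,0,0,0],[0,0,0,0,0],[0,0,0,0,0]], force=50)

```text
clock: 4.4
tcp_pos: [0.4772, -0.0948, 0.075]
orientation: [-1.142, 1.306, -1.308]
contact_force: [-1.3, -1.3, 6.7]
grip_width: 0.0079
```

Call:
send_rows(plan=[[0.5,0,0,0,0],[1,0,0,0,0],[1.2,0,0,0,0],[1.2,0,0,0,0],[1.2,0,0,0,0],[1.2,0,0,0,0],[1.2,0,0,0,0],[1.2,0,0,0,0],[1,0,0,0,0],[0.5,0,0,0,0],[0,0,0,0,0]])

```text
clock: 5.78
tcp_pos: [0.4634, -0.1964, 0.075]
orientation: [-1.142, 1.307, -1.309]
contact_force: [-1.7, -1.0, 5.1]
grip_width: 0.0078
```

```bash
python3 -c "
from bench import r
from h import *
go(r,.477,-.095,.075,-97.7)
f=r.grab_frame('top');crop(f,190,165,350,285,5,'pics/e1.png')
f=r.grab_frame('scene');crop(f,110,105,270,235,5,'pics/e3.png')
"
```

```text
t 5.78 tcp [ 0.4634 -0.1964  0.075 ] head -97.71 F [-1.7 -1.   5.1] w 0.0078 tilt [ 0.001 -0.001 -1.   ]
delta tool cm [-1.023e+01 -1.000e-02 -2.000e-02] spin -0.01
```

View pics/e3.png

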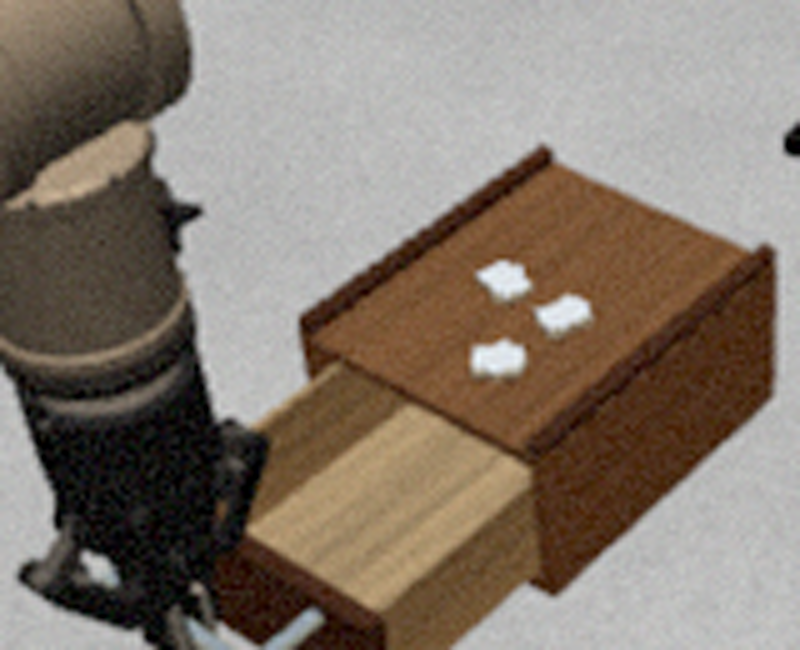

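View pics/e1.png

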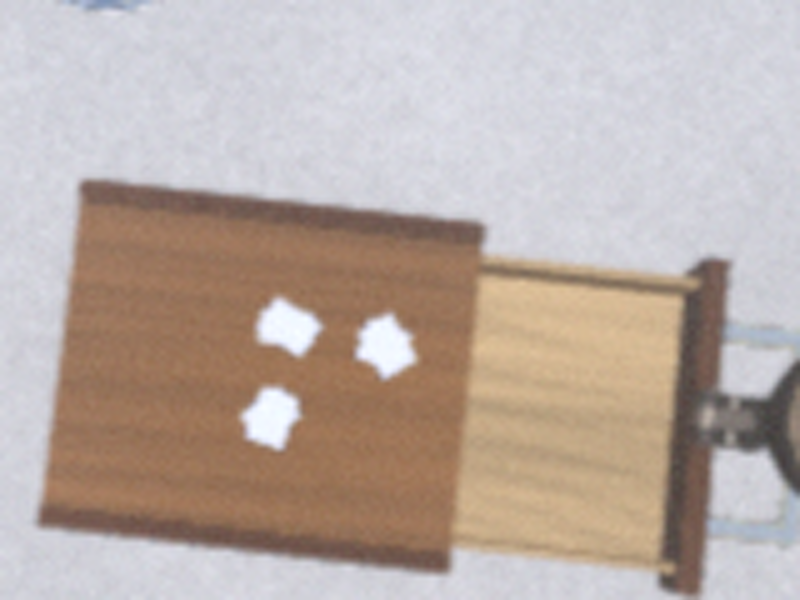

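Call:
send_rows(plan=[[0,0,0,0,0.4],[0,0,0,0,0.4],[0,0,0,0,0.4],[0,-2,0,0,0.4],[0,-4,0,0,0.4],[0,-4,0,0,0.5],[0,-2,0,-5.5,0.7],[0,0,0,0,0.7]])

```text
clock: 6.88
tcp_pos: [0.4641, -0.196, 0.1957]
orientation: [-1.189, 1.235, -1.24]
contact_force: [-0.0, -0.3, -0.7]
grip_width: 0.0599
```

```bash
python3 -c "
from bench import r
from h import *
go(r,.518,-.3447,.15,-92.2)
"
```

```text
t 6.88 tcp [ 0.4641 -0.196   0.1957] head -92.2 F [-0.  -0.3 -0.7] w 0.0599 tilt [ 0.003 -0.001 -1.   ]
delta tool cm [14.64  4.6   5.95] spin -0.0
```

Call:
send_rows(plan=[[3,0.5,1.2,0,0.7],[4,1,1.6,0,0.7],[4,1,1.6,0,0.7],[3,1,1.2,0,0.7],[0.6,1,0.35,0,0.7],[0,0,0,0,0.7]])

```text
clock: 7.62
tcp_pos: [0.516, -0.3427, 0.1472]
orientation: [-1.191, 1.241, -1.234]
contact_force: [-1.3, 0.2, -0.5]
grip_width: 0.0602
```

```bash
python3 -c "
from bench import r
from h import *
go(r,.518,-.3447,.045,-92.2)
f=r.grab_frame('top');crop(f,350,165,450,285,5,'pics/g1.png')
f=r.grab_frame('scene');crop(f,70,205,210,345,4,'pics/g3.png')
"
```

```text
t 7.62 tcp [ 0.516  -0.3427  0.1472] head -92.21 F [-1.3  0.2 -0.5] w 0.0602 tilt [-0.003  0.002 -1.   ]
delta tool cm [ 0.21 10.21  0.24] spin -0.01
```

View pics/g3.png

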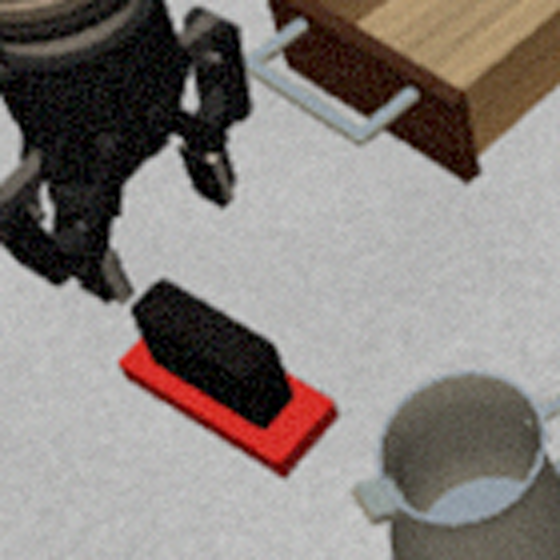

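View pics/g1.png

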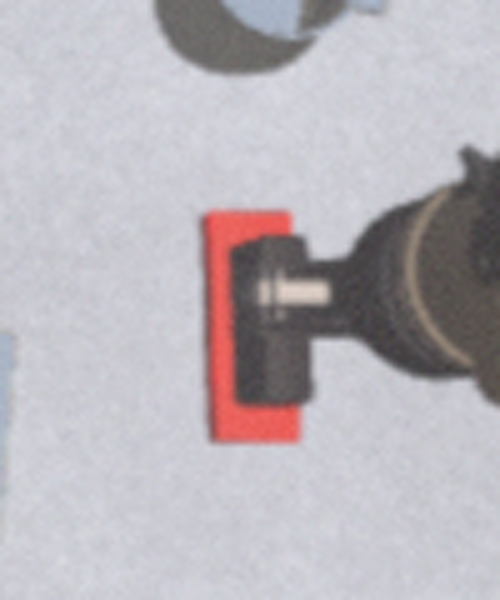

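Call:
send_rows(plan=[[0.2,2.5,0.25,0,0.7],[0,3,0,0,0.7],[0,2.5,0,0,0.7],[0,1.4,0,0,0.7],[0,0.7,0,0,0.7],[0,0,0,0,0.7]])

```text
clock: 8.48
tcp_pos: [0.5197, -0.3458, 0.0486]
orientation: [-1.191, 1.237, -1.237]
contact_force: [-0.0, 0.9, -0.1]
grip_width: 0.0596
```

Call:
send_rows(plan=[[0,0,0,0,0],[0,0,0,0,0],[0,0,0,0,0],[0,0,0,0,0],[0,0,0,0,0]], force=60)

```text
clock: 9.1
tcp_pos: [0.5201, -0.3463, 0.0493]
orientation: [-1.19, 1.236, -1.238]
contact_force: [-0.3, 1.1, 5.7]
grip_width: 0.0257
```

```bash
python3 -c "
from bench import r
from h import *
go(r,.518,-.3447,.045,-92.2)
f=r.grab_frame('scene');crop(f,70,205,210,345,4,'pics/g4.png')
"
```

```text
t 9.1 tcp [ 0.5201 -0.3463  0.0493] head -92.18 F [-0.3  1.1  5.7] w 0.0257 tilt [ 0.001 -0.001 -1.   ]
delta tool cm [-0.15  0.42 -0.21] spin 0.02
```

View pics/g4.png

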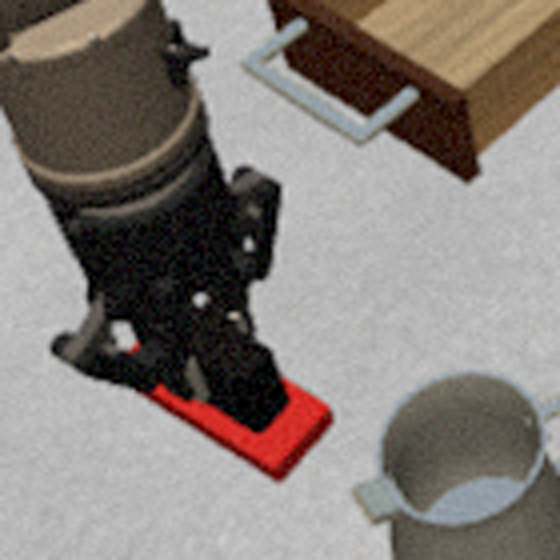

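Call:
send_rows(plan=[[0,-1,0,0,0],[0,-3,0,0,0],[0,-4,0,0,0],[0,-4,0,2.5,0],[0,-4,0,3,0],[0,-1.5,0,0,0],[0,0,0,0,0]])

```text
clock: 10.02
tcp_pos: [0.5195, -0.3462, 0.2236]
orientation: [-1.143, 1.306, -1.307]
contact_force: [1.0, -0.8, -1.5]
grip_width: 0.0255
```

```bash
python3 -c "
from bench import r
from h import *
go(r,.505,.1175,.22,-97.7)
"
```

```text
t 10.03 tcp [ 0.5195 -0.3462  0.2236] head -97.62 F [ 1.  -0.8 -1.5] w 0.0255 tilt [ 0.001 -0.001 -1.   ]
delta tool cm [-45.76   0.33  -7.59] spin 0.08
```

Call:
send_rows(plan=[[-2,0,-0.3,0,0],[-4,0,-0.7,0,0],[-4.5,0,-0.8,0,0],[-4.5,0,-0.8,0,0],[-4.5,0,-0.8,0,0],[-4.5,0,-0.8,0,0],[-4.5,0,-0.8,0,0],[-4.5,0,-0.8,0,0],[-4.5,0,-0.7,0,0],[-4.5,0,-0.7,0,0],[-3,0,-0.4,0,0],[-0.8,0,0,0,0]])

```text
clock: 11.52
tcp_pos: [0.5032, 0.1212, 0.2218]
orientation: [-1.148, 1.306, -1.302]
contact_force: [0.1, -0.3, -1.7]
grip_width: 0.0254
```

Call:
send_rows(plan=[[0,0,0,0,0],[0,0,0,0,0]])

```text
clock: 11.78
tcp_pos: [0.505, 0.1164, 0.2227]
orientation: [-1.143, 1.309, -1.309]
contact_force: [-0.2, -0.3, -1.7]
grip_width: 0.0251
```

```bash
python3 -c "
from bench import r
from h import *
go(r,.505,.1175,.152,-97.7)
f=r.grab_frame('top');crop(f,150,165,350,285,4,'pics/s1.png')
f=r.grab_frame('scene');crop(f,130,85,290,245,4,'pics/s2.png')
"
```

```text
t 11.78 tcp [0.505  0.1164 0.2227] head -97.78 F [-0.2 -0.3 -1.7] w 0.0251 tilt [-0.001 -0.001 -1.   ]
delta tool cm [-0.11  7.07 -0.01] spin -0.08
```

View pics/s1.png

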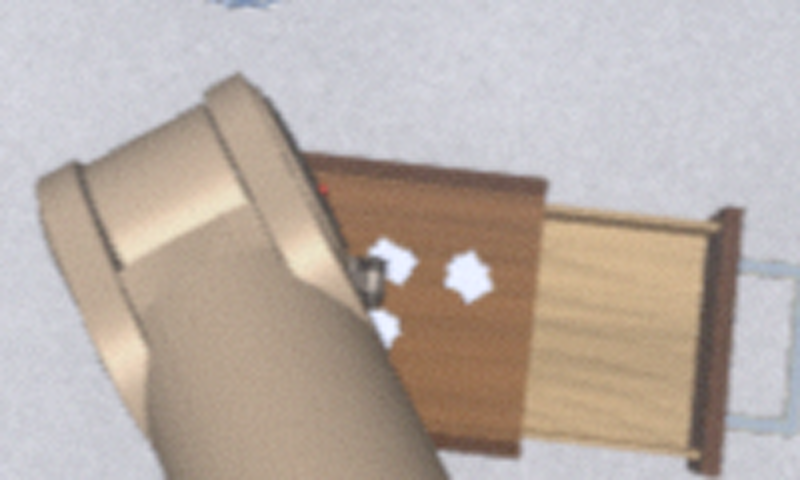

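View pics/s2.png

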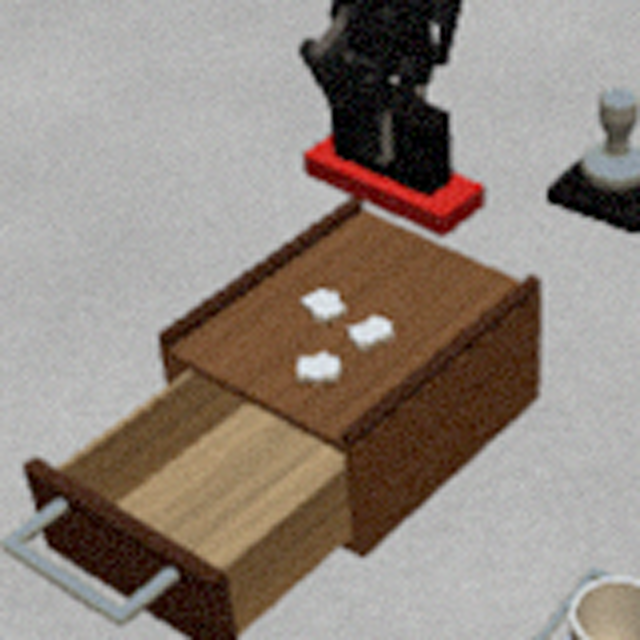

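```bash
python3 - <<'E'
from h import *
np.set_printoptions(precision=4,suppress=True)
s=dict(np.load("scene0.npz"))
a=np.radians(82.3);ex=np.array([np.cos(a),np.sin(a)]);n=np.array([-ex[1],ex[0]]);c=np.array([.5006,.0619])
for nm,x,y,z in(("Rf top",438,215,.191),("Lf top",307,155,.191),("Rb top",484,190,.191)):
    p=ray(s,130+x/4,85+y/4,z);q=p[:2]-c;print(nm,p,q@ex,q@n)
# where would deck-level corners project
E
```

```text
Rf top [0.5569 0.0836 0.191 ] 0.029047286767841757 -0.052881407218443616
Lf top [0.446  0.1002 0.191 ] 0.030653642011342873 0.05921616511373031
Rb top [0.5687 0.1217 0.191 ] 0.06839597246993306 -0.05947848441122757
```

Call:
send_rows(plan=[[-0.1,2,0,0,0],[0,2,0,0,0],[0,1.5,0,0,0],[0,0.8,0,0,0],[0,0.4,0,0,0],[0,0.2,0,0,0],[0,0,0,0,0],[0,0,0,0,0]])

```text
clock: 12.88
tcp_pos: [0.5057, 0.1192, 0.1547]
orientation: [-1.142, 1.307, -1.307]
contact_force: [-0.1, -0.5, -1.6]
grip_width: 0.0251
```

Call:
send_rows(plan=[[0,0.1,0,0,0],[0,0,0,0,0]])

```text
clock: 13.12
tcp_pos: [0.5054, 0.119, 0.1533]
orientation: [-1.143, 1.307, -1.307]
contact_force: [0.4, 0.2, -1.2]
grip_width: 0.0256
```

```bash
python3 -c "
from bench import r
from h import *
go(r,.505,.1175,.15,-97.7)
f=r.grab_frame('scene');crop(f,150,85,290,225,4,'pics/s3.png')
"
```

```text
t 13.12 tcp [0.5054 0.119  0.1533] head -97.68 F [ 0.4  0.2 -1.2] w 0.0256 tilt [ 0. -0. -1.]
delta tool cm [ 0.15  0.33 -0.02] spin 0.02
```

View pics/s3.png

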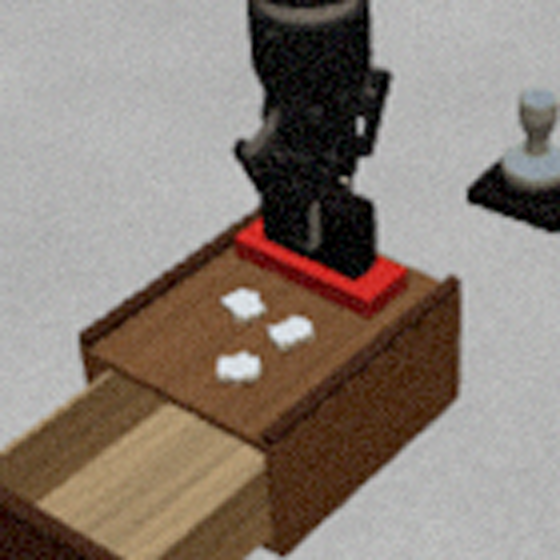

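Clear of the lips and the shards. Lower in 1 mm steps until it touches.

Call:
send_rows(plan=[[0,0.15,0,0,0],[0,0,0,0,0]])

```text
clock: 13.42
tcp_pos: [0.5053, 0.119, 0.1516]
orientation: [-1.143, 1.307, -1.307]
contact_force: [-0.1, 0.7, -1.0]
grip_width: 0.0251
```

Call:
send_rows(plan=[[0,0.1,0,0,0],[0,0,0,0,0]])

```text
clock: 13.68
tcp_pos: [0.5054, 0.119, 0.1507]
orientation: [-1.143, 1.307, -1.307]
contact_force: [-0.1, 0.9, -2.1]
grip_width: 0.0251
```

Call:
send_rows(plan=[[0,0.1,0,0,0],[0,0,0,0,0]])

```text
clock: 13.92
tcp_pos: [0.5054, 0.119, 0.1498]
orientation: [-1.143, 1.307, -1.307]
contact_force: [0.1, -0.1, -1.8]
grip_width: 0.0248
```

Call:
send_rows(plan=[[0,0.05,0,0,0],[0.4,0,0,0,0],[0.8,0,0,0,0],[1,0,0,0,0],[1,0,0,0,0],[1,0,0,0,0],[1,0,0,0,0],[1,0,0,0,0],[1,0,0,0,0],[0.8,0,0,0,0],[0.4,0,0,0,0],[0,0,0,0,0]])

```text
clock: 15.42
tcp_pos: [0.4942, 0.0355, 0.1493]
orientation: [-1.143, 1.307, -1.308]
contact_force: [0.2, -0.1, -1.4]
grip_width: 0.0249
```

```bash
python3 -c "
from bench import r
from h import *
go(r,.4975-.12*.134,.063-.12*.991,.149,-97.7)
f=r.grab_frame('scene');crop(f,130,85,280,225,4,'pics/s4.png')
f=r.grab_frame('top');crop(f,190,165,350,285,5,'pics/s5.png')
"
```

```text
t 15.43 tcp [0.4942 0.0355 0.1493] head -97.7 F [ 0.2 -0.1 -1.4] w 0.0249 tilt [-0. -0. -1.]
delta tool cm [ 9.23  0.03 -0.04] spin 0.0
```

View pics/s4.png

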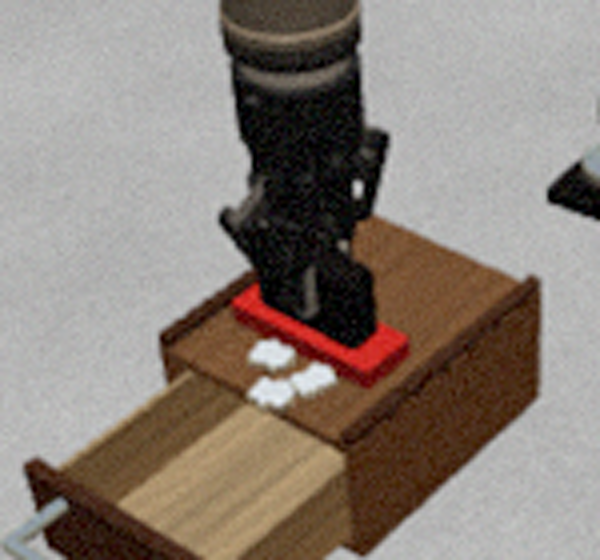

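View pics/s5.png

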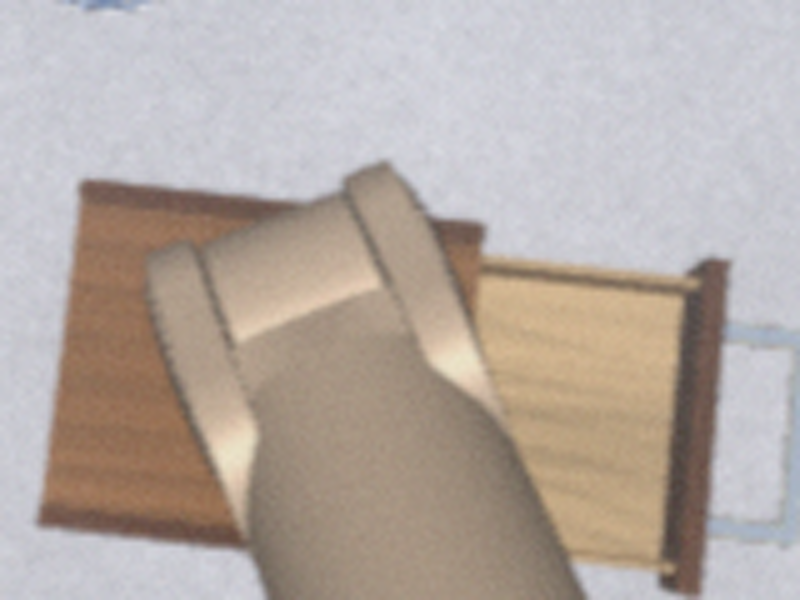

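Works: the three shards ride ahead of the blade, close to the edge. Continue past it.

Call:
send_rows(plan=[[0.4,0,0,0,0],[0.8,0,0,0,0],[1,0,0,0,0],[1,0,0,0,0],[1,0,0,0,0],[1,0,0,0,0],[1,0,0,0,0],[1,0,0,0,0],[1,0,0,0,0],[0.6,0,0,0,0],[0.4,0,0,0,0],[0,0,0,0,0]])

```text
clock: 17.02
tcp_pos: [0.4819, -0.0556, 0.1493]
orientation: [-1.143, 1.307, -1.307]
contact_force: [-0.3, 0.1, -1.4]
grip_width: 0.025
```

```bash
python3 -c "
from bench import r
from h import *
go(r,.4975-.12*.134,.063-.12*.991,.149,-97.7)
f=r.grab_frame('scene');crop(f,110,105,280,245,4,'pics/s6.png')
f=r.grab_frame('top');crop(f,190,165,350,285,5,'pics/s7.png')
"
```

```text
t 17.02 tcp [ 0.4819 -0.0556  0.1493] head -97.69 F [-0.3  0.1 -1.4] w 0.025 tilt [ 0. -0. -1.]
delta tool cm [ 0.04  0.03 -0.04] spin 0.01
```

View pics/s6.png

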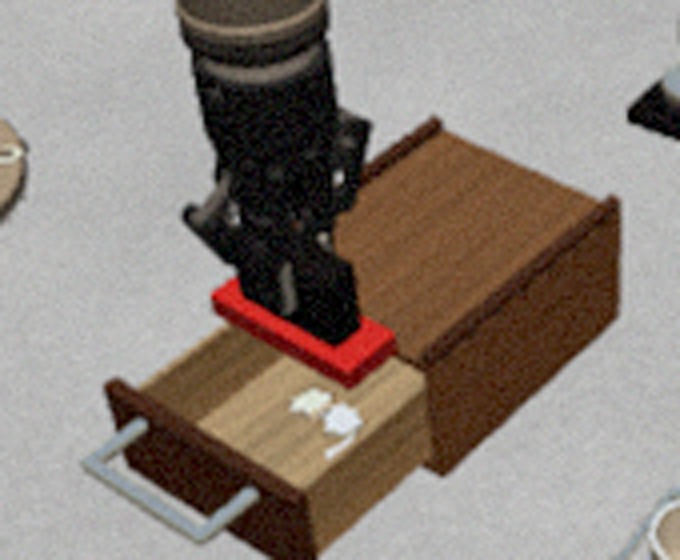

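View pics/s7.png

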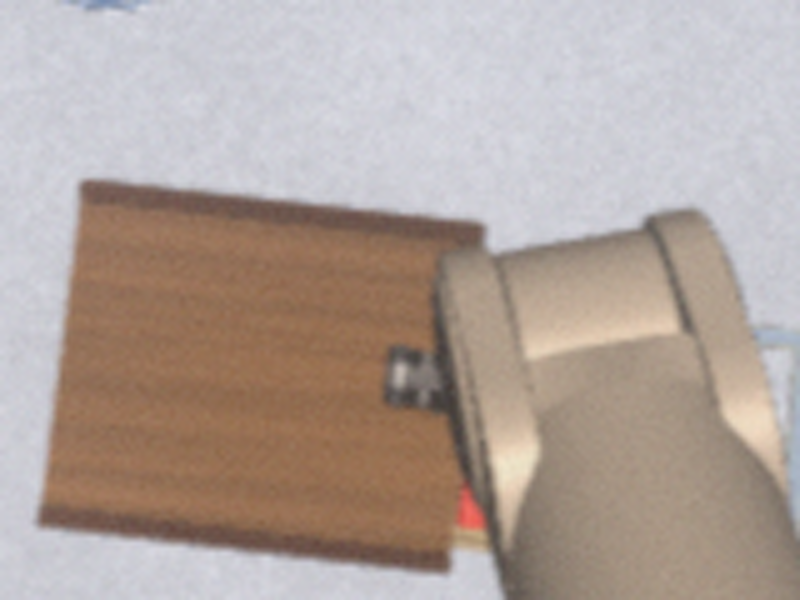

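Call:
send_rows(plan=[[0,-1.5,0,0,0],[0,-3,0,0,0],[0,-2.5,0,0,0],[2,0,0,0,0],[4,0,0,0,0],[4,0,0,0,0],[4,0,0,0,0],[4,0,0,0,0],[4,0,0,0,0],[3,0,0,-2.5,0],[2,0,0,-3,0],[0,0,0,0,0]])

```text
clock: 18.62
tcp_pos: [0.4465, -0.3245, 0.2201]
orientation: [-1.19, 1.238, -1.24]
contact_force: [-1.2, 0.4, -1.6]
grip_width: 0.0252
```

```bash
python3 -c "
from bench import r
from h import *
go(r,.520,-.346,.05,-92.2)
f=r.grab_frame('top');crop(f,190,165,350,285,5,'pics/t1.png')
"
```

```text
t 18.62 tcp [ 0.4465 -0.3245  0.2201] head -92.34 F [-1.2  0.4 -1.6] w 0.0252 tilt [ 0.001 -0.001 -1.   ]
delta tool cm [ 1.83 17.02  7.42] spin -0.14
```

View pics/t1.png

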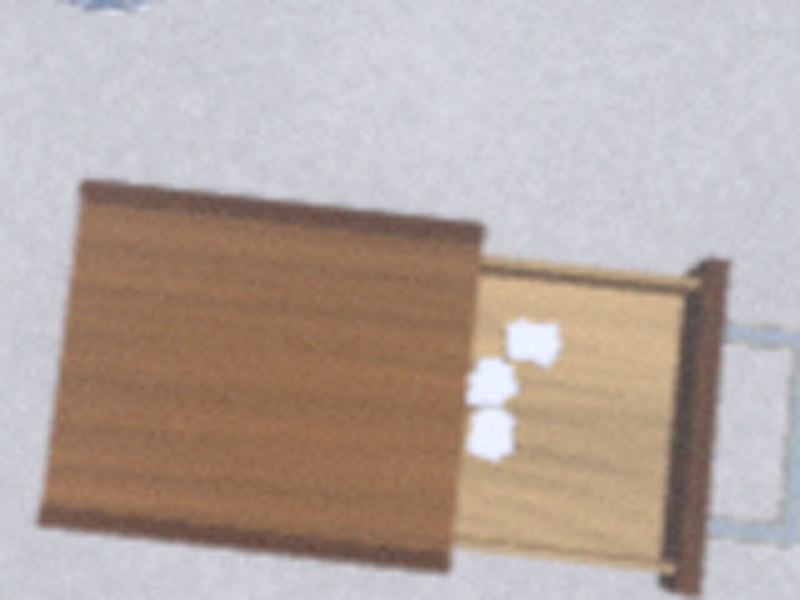

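Call:
send_rows(plan=[[0.8,1,3,0,0],[1,2,3.5,0,0],[0,3,0.9,0,0],[0,4,0,0,0],[0,3.5,0,0,0],[0,2,0,0,0],[0,0.7,0,0,0],[0,0,0,0,0],[0,0,0,0,0]])

```text
clock: 19.8
tcp_pos: [0.5209, -0.3444, 0.0588]
orientation: [-1.19, 1.235, -1.239]
contact_force: [0.8, -0.0, -1.0]
grip_width: 0.0252
```

Call:
send_rows(plan=[[0,0.3,0,0,0],[0,0.1,0,0,0],[0,0,0,0,0]])

```text
clock: 20.18
tcp_pos: [0.52, -0.3439, 0.0534]
orientation: [-1.191, 1.237, -1.237]
contact_force: [0.1, 0.5, -1.0]
grip_width: 0.0252
```

Call:
send_rows(plan=[[0,0.2,0,0,0],[0,0.1,0,0,0],[0,0,0,0,0]])

```text
clock: 20.55
tcp_pos: [0.5199, -0.3438, 0.0501]
orientation: [-1.191, 1.237, -1.237]
contact_force: [-0.7, -0.6, -0.2]
grip_width: 0.0251
```

Call:
send_rows(plan=[[0,0.1,0,0,0],[0,0,0,0,0]])

```text
clock: 20.8
tcp_pos: [0.52, -0.3439, 0.0493]
orientation: [-1.191, 1.237, -1.237]
contact_force: [-0.1, -0.1, -0.3]
grip_width: 0.0255
```

Call:
send_rows(plan=[[0,0.1,0,0,0],[0,0,0,0,0]])

```text
clock: 21.05
tcp_pos: [0.5201, -0.3439, 0.0493]
orientation: [-1.191, 1.237, -1.237]
contact_force: [-2.9, 1.8, 6.5]
grip_width: 0.0255
```

Contact (6.5 N up, the same height as when it was grasped). Open and retreat.

Call:
send_rows(plan=[[0,0,0,0,0.3],[0,0,0,0,0.7],[0,0,0,0,0.7],[0,0,0,0,0.7],[0,-0.7,0,0,0.7],[0,-2,0,0,0.7],[0,-4,0,0,0.7],[0,-5,0,0,0.7],[0,-5,0,0,0.7],[2,-1,-2,0,0.7],[4,0,-3,0,0.7],[0,0,0,0,0.7]])

```text
clock: 22.55
tcp_pos: [0.4641, -0.4065, 0.2272]
orientation: [-1.19, 1.241, -1.245]
contact_force: [-0.4, 0.5, -0.4]
grip_width: 0.0599
```

Call:
send_rows(plan=[[4,0,-2,0,0.7],[5,0,-2,0,0.7],[4,0,0,0,0.7],[0,0,0,0,0.7],[0,0,0,0,0.7]])

```text
clock: 23.18
tcp_pos: [0.4239, -0.529, 0.2258]
orientation: [-1.19, 1.236, -1.236]
contact_force: [-0.9, 1.3, 0.4]
grip_width: 0.0601
```

```bash
python3 -c "
from bench import r
from h import *
go(r,.520,-.346,.05,-92.2)
f=r.grab_frame('top');cv2.imwrite('pics/u1.png',cv2.resize(f['image'][:,:,::-1],(768,576)))
f=r.grab_frame('scene');cv2.imwrite('pics/u2.png',cv2.resize(f['image'][:,:,::-1],(768,576)))
"
```

```text
t 23.18 tcp [ 0.4239 -0.529   0.2258] head -92.1 F [-0.9  1.3  0.4] w 0.0601 tilt [ 0.001  0.001 -1.   ]
delta tool cm [-18.63  17.61   8.92] spin 0.1
```

View pics/u1.png

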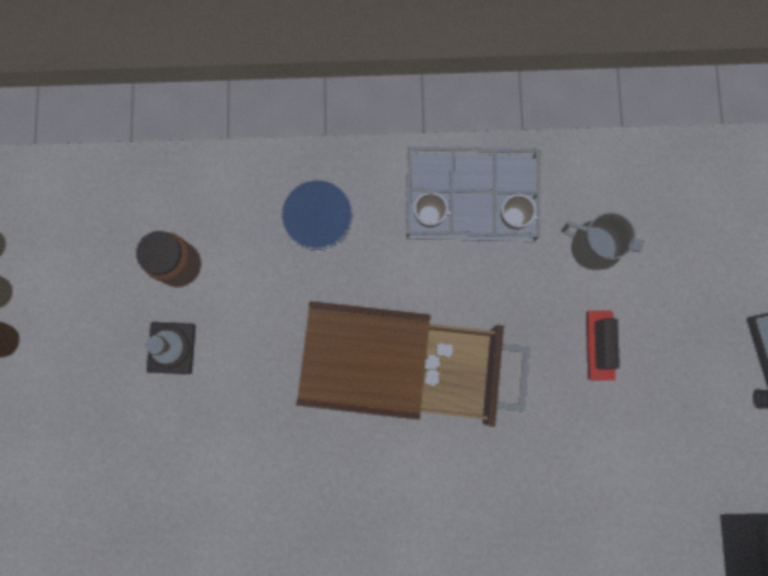

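View pics/u2.png

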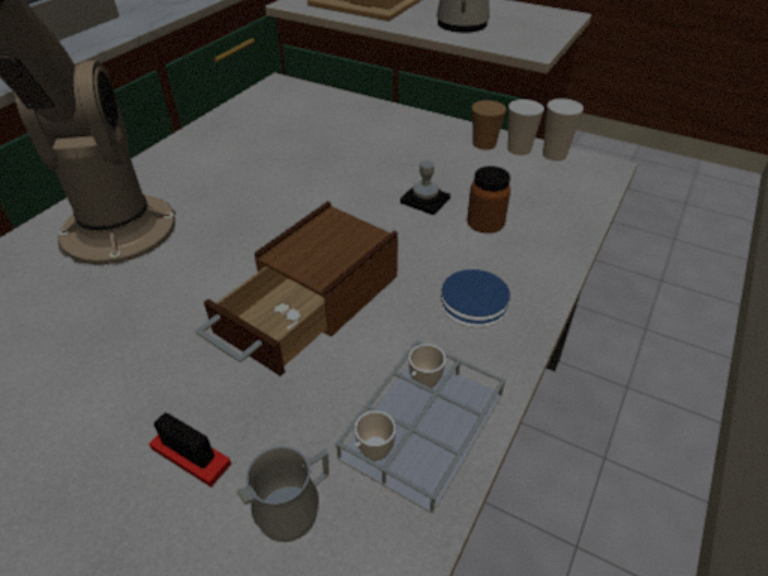

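The pictures show the drawer out with three shards in it (top view, about (430–445, 350–378)) and an empty deck. The scraper stands on its blade at (602, 345), and the bystanders are where they started.

```bash
python3 -c "
from bench import r
print(r.hand_in())"
```

```text
the job is handed in; nothing more can be done
None
```

I finished the task and handed it in at about 23 s of the 64 s allowed; no verdict was reported.

- **Drawer:** I pulled it out 10.2 cm by its bar handle, measured from the tool position. It was already slightly open at the start.
- **Shards:** I swept all three off the deck with the scraper, in one pass with a short stop to look. The final pictures show the deck empty and all three in the drawer; only the scraper touched them.
- **Scraper:** It stands upright on its red blade where it was at the start. I felt it touch the ledge (6.5 N) before letting go.
- **Other things:** The final pictures show nothing else on the ledge moved. The gripper is clear of everything, and the highest force I read between moves was about 7 N.

**Disagreement:** the two cameras differed by about 5–7 mm in x, more than the stated 2 mm calibration. I used their average, and neither the grasps nor the sweep was affected.

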